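# Shut the red stopcock under the sliding cover

### The job

Push the metal cover of the grey valve box by its black rib all the way to the deck end of the box (on the robot's right) so that the valves lie open, then push the red valve handle shut with your fingertips, a full quarter turn until it stops. Only push: do not pick up or lift the cover, leave the blue handle as it is, and leave the tubes and the dish standing where they are.

Things in the scene. Friction and masses are not known exactly. Their poses are not given: they have to be found in the camera images.
- valve_box: Grey steel box fixed to the bench, 224 (x) x 250 (y) x 58 mm high, with brass hose barbs out 28 mm from its left (+y) end. Origin: centre of its underside; +x away from the robot, +y to its left, within 0.3 rad of yaw. A 7 mm wide rim, top 58 mm above the bench, runs all round and confines the cover. Right part (y -118 to 3 mm): flat deck 50 mm above the bench. Left part: the well.
- well (a point): Centre of the floor of the open well in the left part of valve_box, 6 mm above the bench. The well is 190 (box x) x 107 (box y) mm and 44 mm deep to the ledges on which the cover lies; it holds the two valves.
- cover: Loose aluminium plate 205 (x) x 116 (y) x 6 mm, 0.17 to 0.35 kg, lying in the box's rim 50 mm above the bench, free to slide along box y. Origin: centre of underside; axes as the box's. A black rib 150 (x) x 12 (y) mm stands across its middle, 56 to 78 mm above the bench. At the start it hides the well (origin at box y +54 to +59 mm); fully aside, against the right rim, y = -60 mm.
- valve_red: Brass ball valve with the red handle, fixed in the well in one of two places (box x +54 or -38 mm, y 24 mm; the blue one has the other). Origin: on the handle's vertical turning axis, at the well floor, 6 mm above the bench; axes as the box's. Its pipe runs along y, top 21 mm above the bench; hub and nuts within 18 mm of the axis.
- red_handle (a joint): Turn of the red handle, rad: 0 = open, the handle lies along the pipe and points to the box's +y; grows counter-clockwise seen from above; 1.57 = shut, at its stop, the handle points across the pipe to the box's -x (towards the robot). Starts at 0 to 0.2. Stiff (about 0.12 N m) and stays where it is left.
- red_tip (a point): Outer end of the red handle, in the middle of its width and height: 50 mm from the turning axis, 39 mm above the bench. The handle is a straight bar 12 mm wide from the axis to this end, its underside 32 mm and its top 46 mm above the bench.
- valve_blue: The same valve with a blue handle, in the other place of the well; to be left as it is. Origin and axes as for valve_red.
- blue_tip (a point): Outer end of the blue handle, which is like the red one; it also points roughly to the box's +y.
- tube_small: Bystander: loose upright tube with orange cap, diameter 22, height 71 mm, on the bench left of the box. Origin: centre of its underside.
- petri_dish: Bystander: loose petri dish, diameter 59, height 15 mm, on the bench behind the box. Origin: centre of its underside.
- tube_50ml: Bystander: loose upright tube with blue cap, diameter 36, height 114 mm, on the bench near and right of the box. Origin: centre of its underside.
Not all that is in view belongs to the job. There is more than one size of the cover; the one meant has the size given above.

How it is judged:
By the outcome, as a careful person would: the job done as asked, in the order asked, and still so for the second after the job is handed in, with the robot touching nothing.
It also fails if it takes over 45 s, if anything falls off the work surface, if the arm or the gripper's body presses on something with over 40 N, if the wrist force passes 120 N, or if a joint passes its speed limit or range.

### The arm

A 7-joint arm with a two-finger parallel gripper is mounted at the origin on the work surface; the furniture and walls round the work are solid. World frame = base frame: x ahead of the robot, y to its left, z up, the work surface at z = 0. Lengths are in m, angles in rad, forces in N, time in s.
With the tool pointing down it reaches from about 0.425 to 0.875 m from the base axis. Payload 4.7 kg.
Tool frame: the origin (TCP) lies between the finger pads; the fingertips stand 14 mm ahead of it and the grasp point (between the pads) lies 5 mm behind it; z points along the fingers, y is the line along which they close (so a half turn about z gives the same grasp; the last joint's range is limited). The gripper opens to 87 mm and grips with 3 to 60 N. Pads are 19 mm wide; open, the fingers measure 117 mm over their backs; the gripper's body (75 mm by 190 mm) begins 51 mm behind the grasp point.
Start: joints at [1.197, 0.321, -0.07, 1.45, 0.023, 1.371, -0.057], TCP at [0.246, -0.602, 0.237] pointing down, gripper open.
Joint ranges: [-2.86, 2.86], [-0.3, 2.09], [-1.38, 1.24], [0.06, 2.45], [-1.56, 4.7], [0.09, 2.05], [-2.69, 2.69]. Speed limits (rad/s): [2.57, 2.57, 3.14, 3.14, 3.14, 3.14, 3.14].

### API

Orientations are given as a rotation vector (axis times angle).
In Python, from bench import ctrl gives the robot as it stands.
- The arm moves only by the tool step_arm, never from a script. Its argument "commands" is a list of rows, each an object with "travel": the shift along the tool's x, y, z in m, a list of three; "turn": the turn, a rotation vector about the tool's x, y, z in degrees, a list of three. A call has 1 to 5 rows; each row is the pose to reach, as a shift and turn from the pose commanded when the call began, along the tool's axes at that moment; what a row does not reach only later rows make up. A row lasts 1/10 s, in which the tool goes at most 50 mm and 8.59 degrees, less where a joint would pass 70% of its speed; a pose out of reach is approached as far as the arm can. A call with a gripper value outside its range is refused whole. "gripper" is the opening, from 0 (shut) to 1 (fully open), set as the call begins (left out, the last holds). The fingers move at their own pace and stop on an object; "force" is the grip in N (left out, the last holds). Time passes only in rows, so rows that repeat a pose let the fingers close. It gives the time, the measured TCP pose, the force, the opening and the grip force at its end, in the units of the state.
- ctrl.get_state(): the state, without advancing time (a new reading comes with each control period).
- ctrl.get_image(name): name is "scene" or "top" or "wrist"; returns the picture (480x640x3 uint8, red, green, blue); there is no depth.
- ctrl.camera_model(name): a dict with "fx", "fy", "cx", "cy" (pixels), "R" (3x3) and "t" (3): a world point X has camera coordinates R X + t; the wrist camera has in their place "T_tool_cam" (4x4, takes a point from camera to tool coordinates, whose origin is the TCP and whose axes are the flange's). Camera axes: x right, y down, z forward; pixel columns grow to the right and rows downward; lengths in m; the calibration is good to about 2 mm. A picture is of the moment at which its call begins: read the wrist's pose just before it. camera_model takes no time and is no camera call.
- ctrl.close_job(): hands the job in; it is judged then, once.
The state is a dict: "time": time; "joint_positions": joint angles; "qd": joint speeds; "joint_torque": joint torques, N m; "position": TCP position; "tool_rot": TCP orientation; "ft_force": force on the tool from outside, world axes, zero at the start; "torque": the same for the moment, N m; "grip_width": opening from 0.0 (shut) to 1.0 (fully open); "grip_force": force on a finger pad.
Only numpy, scipy, OpenCV 4.12 (cv2) and the standard library are available. Lean on these libraries where they do the work, as an engineer would, in place of code of your own. Each camera call takes 0.05 s, during which the arm holds its last target. There are 200 camera calls.

## Working session

There is one attempt and no reset: what is moved stays moved. The work goes in short steps, Python scripts to look and compute and a tool call to move; the robot and the scene stay as the last step left them, time stands still between calls to the robot, and variables do not carry over. Pictures are saved under pics/ and viewed, at most 10 in all, crops included, and the job is handed in when it is done.

Besides the shell and the picture viewer there is one more tool, called as name(argument=value, ...), one argument or row to a line, values as JSON. step_arm: Moves the arm, as the interface text tells. Its arguments: {"type":"object","properties":{"commands":{"type":"array"},"gripper":{"type":"number"},"force":{"type":"number"}},"required":["commands"]}

```bash
mkdir -p pics; python3 - <<'E'
from bench import ctrl
import cv2
s=ctrl.get_state();print(s['position'],s['tool_rot'],s['time'])
for n in("top","scene"):
    cv2.imwrite(f"pics/{n}0.png",ctrl.get_image(n)[:,:,::-1]);print(n,ctrl.camera_model(n))
print(ctrl.camera_model("wrist"))
E
```

```text
[ 0.24552181 -0.60129912  0.23549904] [-3.08099523e+00 -6.04964004e-01  7.58017831e-04] 0.0
top {'fx': 477.04153711406747, 'fy': 477.04153711406747, 'cx': 318.0903677020525, 'cy': 245.0239675412306, 'R': array([[ 0.01477627, -0.99969078,  0.02000003],
       [-0.99621362, -0.01643285, -0.085372  ],
       [ 0.08567426, -0.01866282, -0.99614839]]), 't': array([-0.26148215,  0.60864955,  0.99960758])}
scene {'fx': 499.0442130419032, 'fy': 499.0442130419032, 'cx': 332.0778342501485, 'cy': 242.6697909169541, 'R': array([[-0.81466696, -0.57992664,  0.00168212],
       [-0.32805155,  0.45844314, -0.8259613 ],
       [ 0.4782258 , -0.67343521, -0.56372432]]), 't': array([0.36457293, 0.34613463, 0.586728  ])}
{'fx': 372.3790991569909, 'fy': 372.3790991569909, 'cx': 317.24090467690326, 'cy': 246.44151004061342, 'T_tool_cam': array([[-1.67619243e-04, -9.58497428e-01, -2.85101127e-01,
         7.88125974e-02],
       [ 9.99999986e-01, -1.61702830e-04, -4.42912811e-05,
         5.04888086e-04],
       [-3.64858014e-06, -2.85101131e-01,  9.58497441e-01,
        -1.47556295e-01],
       [ 0.00000000e+00,  0.00000000e+00,  0.00000000e+00,
         1.00000000e+00]])}
```

View pics/top0.png

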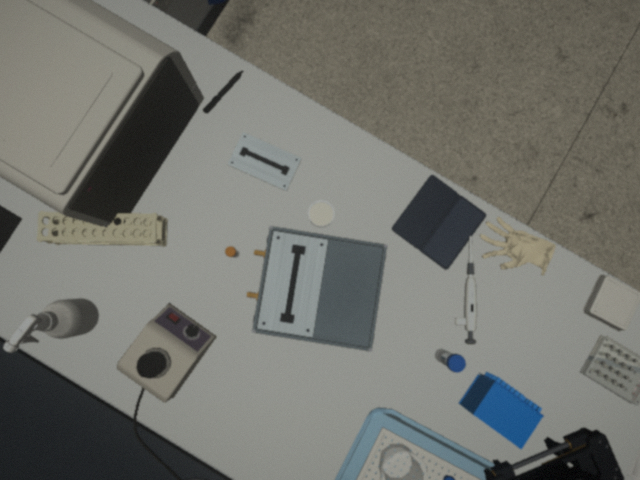

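View pics/scene0.png

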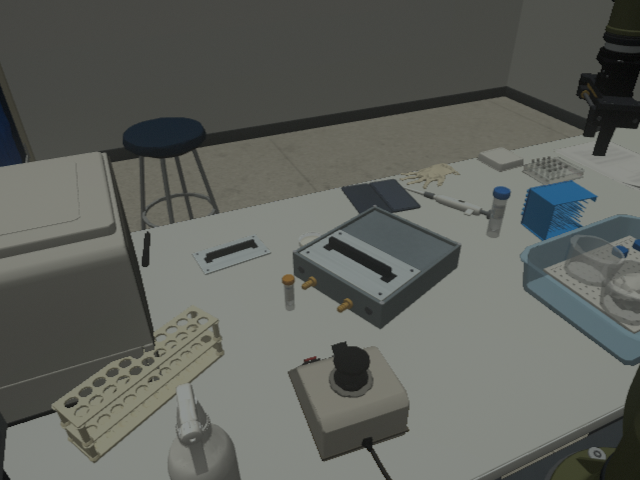

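The top view shows the box with rim corners near (271,228), (386,243), (371,349) and (254,333). The cover's rib runs from (299,246) to (287,321). The dish is at (320,213), the small tube at (231,252) and the 50 ml tube at (453,361).

```bash
cat > h.py <<'E'
from bench import ctrl
import numpy as np, cv2
from scipy.spatial.transform import Rotation as Ro
def ray(n,uv,z,T=None):
    m=ctrl.camera_model(n); d=np.array([(uv[0]-m['cx'])/m['fx'],(uv[1]-m['cy'])/m['fy'],1])
    if n=="wrist":
        p,R=T; A=m['T_tool_cam']; o=p+R@A[:3,3]; d=R@A[:3,:3]@d
    else: o=-m['R'].T@m['t']; d=m['R'].T@d
    return o+d*(z-o[2])/d[2]
def proj(X,T):
    m=ctrl.camera_model("wrist");A=m['T_tool_cam'];p,R=T
    c=A[:3,:3].T@(R.T@(np.array(X)-p)-A[:3,3]); return m['fx']*c[0]/c[2]+m['cx'],m['fy']*c[1]/c[2]+m['cy']
def pose():
    s=ctrl.get_state(); return np.array(s['position']),Ro.from_rotvec(s['tool_rot']).as_matrix()
E
python3 - <<'E'
from h import *
c=[ray("top",p,.058) for p in[(271,228),(386,243),(371,349),(254,333)]]
print(np.round(c,3),np.mean(c,0))
for a,b in((0,1),(3,2),(3,0),(2,1)): 
    v=c[b]-c[a]; print(np.linalg.norm(v),v,np.degrees(np.arctan2(v[1],v[0])))
r=[ray("top",p,.078) for p in[(299,246),(287,321)]];print(r)
for n,p,z in(("dish",(320,213),.015),("st",(231,252),.071),("50",(456,363),.114)):print(n,ray("top",p,z))
p,R=pose();print(R.round(3))
E
```

```text
[[ 0.644 -0.152  0.058]
 [ 0.617 -0.394  0.058]
 [ 0.397 -0.364  0.058]
 [ 0.426 -0.122  0.058]] [ 0.52113773 -0.25799605  0.058     ]
0.24339219485537095 [-0.02756111 -0.24182669  0.        ] -96.50197335443411
0.24303876461162016 [-0.02946936 -0.24124551  0.        ] -96.96446415856835
0.21988308429286474 [ 0.21784895 -0.02983966  0.        ] -7.799499946082247
0.22185277444851328 [ 0.2197572  -0.03042083  0.        ] -7.88132522391406
[array([ 0.60576594, -0.21190841,  0.078     ]), array([ 0.45325776, -0.19043732,  0.078     ])]
dish [ 0.68451451 -0.25534206  0.015     ]
st [ 0.59167136 -0.0722615   0.071     ]
50 [ 0.37935967 -0.52212139  0.114     ]
[[ 0.926  0.378 -0.001]
 [ 0.378 -0.926  0.002]
 [-0.    -0.002 -1.   ]]
```

step_arm(
  commands=[
    {"travel": [0.428, -0.29, 0], "turn": [0, 0, -60.2]},
    {"travel": [0.428, -0.29, 0], "turn": [0, 0, -60.2]},
    {"travel": [0.428, -0.29, 0], "turn": [0, 0, -60.2]},
    {"travel": [0.428, -0.29, 0], "turn": [0, 0, -60.2]},
    {"travel": [0.428, -0.29, 0], "turn": [0, 0, -60.2]},
  ],
  gripper=1,
)

```text
time: 0.6
position: [0.385, -0.3917, 0.2362]
tool_rot: [-2.641, -1.7, 0.0]
ft_force: [1.1, 0.0, 0.1]
grip_width: 1.001
grip_force: 0.0
```

```bash
cat >> h.py <<'E'
C=np.array([.521,-.258]); YAW=-.133
def b2w(x,y): c,s=np.cos(YAW),np.sin(YAW); return C+np.array([c*x-s*y,s*x+c*y])
def w2b(p): c,s=np.cos(YAW),np.sin(YAW); d=np.array(p)[:2]-C; return np.array([c*d[0]+s*d[1],-s*d[0]+c*d[1]])
def go(x,y,z,ax=None):
    "tool-axes travel to box point (x,y), TCP height z; ax: box-frame angle wanted of tool x (deg)"
    p,R=pose(); w=np.array([*b2w(x,y),z]); t=R.T@(w-p)
    print("now box",w2b(p).round(4),"z",p[2].round(4),"travel",t.round(4))
    if ax is not None:
        a=np.radians(ax)+YAW; cx=np.array([np.cos(a),np.sin(a),0]); G=np.c_[cx,np.cross([0,0,-1],cx),[0,0,-1]]
        print("turn",np.degrees(Ro.from_matrix(R.T@G).as_rotvec()).round(2))
E
python3 -c "
from h import *
go(0,.088,.2,90)"
```

```text
now box [-0.1171 -0.1505] z 0.2362 travel [0.2622 0.043  0.0362]
turn [ -0.02   0.   -16.84]
```

step_arm(
  commands=[
    {"travel": [0.262, 0.043, 0.036], "turn": [0, 0, -16.8]},
    {"travel": [0.262, 0.043, 0.036], "turn": [0, 0, -16.8]},
    {"travel": [0.262, 0.043, 0.036], "turn": [0, 0, -16.8]},
    {"travel": [0.262, 0.043, 0.036], "turn": [0, 0, -16.8]},
    {"travel": [0.262, 0.043, 0.036], "turn": [0, 0, -16.8]},
  ],
)

```text
time: 1.1
position: [0.5238, -0.1869, 0.2025]
tool_rot: [2.371, 2.06, -0.001]
ft_force: [1.1, -0.6, 0.4]
grip_width: 0.999
grip_force: 0.0
```

step_arm(
  commands=[
    {"travel": [0, 0, 0], "turn": [0, 0, 0]},
    {"travel": [0, 0, 0], "turn": [0, 0, 0]},
  ],
)

```text
time: 1.3
position: [0.5235, -0.187, 0.2023]
tool_rot: [-2.366, -2.065, 0.001]
ft_force: [0.1, 0.1, -0.4]
grip_width: 1.0
grip_force: 0.0
```

```bash
python3 -c "
from h import *
go(0,.088,.12,90);T=pose();cv2.imwrite('pics/w1.png',ctrl.get_image('wrist')[:,:,::-1]);np.savez('w1',p=T[0],R=T[1])"
```

```text
now box [-0.0069  0.0708] z 0.2023 travel [0.0172 0.007  0.0823]
turn [-0.07 -0.02 -0.17]
```

View pics/w1.png

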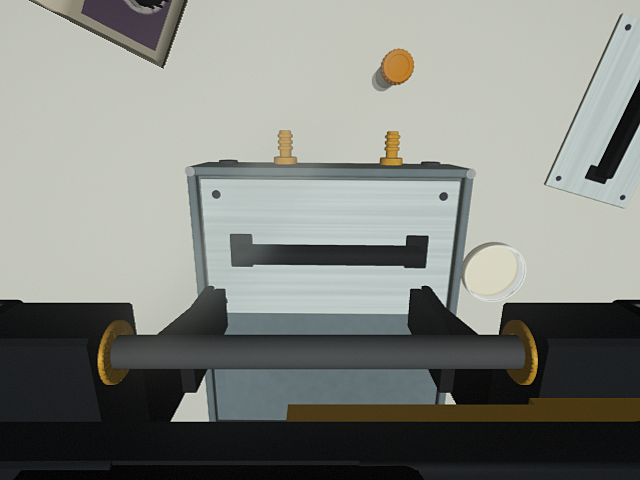

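The wrist view shows the cover with its rib from (231,250) to (428,251). The end feet are a bit thicker than the bar. The box's +y rim corners are near (189,168) and (474,169), and the small tube stands beyond at (398,66).

```bash
python3 -c "
from h import *
f=np.load('w1.npz');T=f['p'],f['R']
for uv,z in(((189,168),.058),((474,169),.058),((231,250),.078),((428,251),.078),((330,246),.078),((330,313),.056)):
  w=ray('wrist',uv,z,T);print(w.round(4),w2b(w).round(4))
a=ray('wrist',(189,168),.058,T);b=ray('wrist',(474,169),.058,T);d=b-a
print(np.arctan2(d[1],d[0]))
go(0,.095,.12,90)"
```

```text
[ 0.4336 -0.1198  0.058 ] [-0.105   0.1254]
[ 0.6509 -0.1503  0.058 ] [0.1144 0.124 ]
[ 0.458  -0.1835  0.078 ] [-0.0724  0.0654]
[ 0.607  -0.2048  0.078 ] [0.0782 0.0642]
[ 0.5333 -0.1906  0.078 ] [0.0033 0.0684]
[ 0.5255 -0.2575  0.056 ] [0.0044 0.0011]
-0.13961347190391282
now box [-0.0073  0.0688] z 0.2025 travel [0.0263 0.0072 0.0825]
turn [-0.06  0.03 -0.36]
```

```bash
sed -i 's/^C=.*/C=np.array([.5245,-.2585]); YAW=-.137/' h.py; python3 -c "
from h import *
go(0,.095,.077,90)"
```

```text
now box [-0.0111  0.0688] z 0.2025 travel [0.0263 0.0111 0.1255]
turn [-0.06  0.03 -0.13]
```

step_arm(
  commands=[
    {"travel": [0.026, 0.011, 0.03]},
    {"travel": [0.026, 0.011, 0.07]},
    {"travel": [0.026, 0.011, 0.11]},
    {"travel": [0.026, 0.011, 0.125]},
    {"travel": [0.026, 0.011, 0.125]},
  ],
  gripper=0.65,
)

```text
$.commands[0]: bad value
```

```bash
python3 -c "
from h import *
go(0,-.050,.077,90)"
```

```text
now box [-0.0111  0.0688] z 0.2025 travel [-0.1187  0.0115  0.1255]
turn [-0.06  0.03 -0.13]
```

step_arm(
  commands=[
    {"travel": [0.026, 0.011, 0.03], "turn": [0, 0, 0]},
    {"travel": [0.026, 0.011, 0.07], "turn": [0, 0, 0]},
    {"travel": [0.026, 0.011, 0.11], "turn": [0, 0, 0]},
    {"travel": [0.026, 0.011, 0.125], "turn": [0, 0, 0]},
    {"travel": [0.026, 0.011, 0.125], "turn": [0, 0, 0]},
  ],
  gripper=0.65,
)

```text
time: 1.85
position: [0.5355, -0.1656, 0.0758]
tool_rot: [-2.371, -2.055, 0.004]
ft_force: [-0.3, 0.4, 1.1]
grip_width: 0.675
grip_force: 0.0
```

```bash
python3 -c "
from h import *
go(0,-.045,.077,90);print(ctrl.get_state()['ft_force'])"
```

```text
now box [-0.0018  0.0935] z 0.0758 travel [-0.1385  0.0025 -0.0013]
turn [-0.28 -0.03 -0.31]
[-0.31160687  0.41942658  1.10715437]
```

step_arm(
  commands=[
    {"travel": [-0.015, 0.002, -0.001], "turn": [0, 0, 0]},
    {"travel": [-0.03, 0.002, -0.001], "turn": [0, 0, 0]},
    {"travel": [-0.045, 0.002, -0.001], "turn": [0, 0, 0]},
    {"travel": [-0.06, 0.002, -0.001], "turn": [0, 0, 0]},
    {"travel": [-0.075, 0.002, -0.001], "turn": [0, 0, 0]},
  ],
)

```text
time: 2.35
position: [0.5299, -0.2402, 0.0801]
tool_rot: [2.37, 2.06, 0.002]
ft_force: [1.0, 3.6, 2.5]
grip_width: 0.652
grip_force: 1.9
```

step_arm(
  commands=[
    {"travel": [-0.015, 0, 0], "turn": [0, 0, 0]},
    {"travel": [-0.03, 0, 0], "turn": [0, 0, 0]},
    {"travel": [-0.042, 0, 0], "turn": [0, 0, 0]},
    {"travel": [-0.052, 0, 0], "turn": [0, 0, 0]},
    {"travel": [-0.057, 0, 0], "turn": [0, 0, 0]},
  ],
)

```text
time: 2.85
position: [0.521, -0.2967, 0.0788]
tool_rot: [-2.372, -2.059, 0.001]
ft_force: [0.2, 3.5, 2.5]
grip_width: 0.651
grip_force: 1.8
```

```bash
python3 -c "
from h import *
go(0,-.045,.077,90);print(ctrl.get_state()['ft_force'])"
```

```text
now box [ 0.0017 -0.0383] z 0.0788 travel [-0.0067 -0.0017  0.0018]
turn [-0.03  0.01 -0.23]
[0.18998465 3.49310184 2.48242263]
```

Contact is light, about 3.5 N. I'll creep on until the cover meets the end stop.

step_arm(
  commands=[
    {"travel": [-0.003, 0, 0], "turn": [0, 0, 0]},
    {"travel": [-0.006, 0, 0], "turn": [0, 0, 0]},
    {"travel": [-0.007, 0, 0], "turn": [0, 0, 0]},
    {"travel": [-0.008, 0, 0], "turn": [0, 0, 0]},
    {"travel": [-0.009, 0, 0], "turn": [0, 0, 0]},
  ],
)

```text
time: 3.35
position: [0.5208, -0.3005, 0.0787]
tool_rot: [-2.367, -2.06, -0.004]
ft_force: [0.5, 9.4, 4.0]
grip_width: 0.65
grip_force: 4.9
```

step_arm(
  commands=[
    {"travel": [-0.003, 0, 0], "turn": [0, 0, 0]},
    {"travel": [-0.006, 0, 0], "turn": [0, 0, 0]},
    {"travel": [-0.006, 0, 0], "turn": [0, 0, 0]},
  ],
)

```text
time: 3.65
position: [0.5209, -0.3007, 0.0786]
tool_rot: [-2.36, -2.059, -0.011]
ft_force: [0.7, 18.9, 7.7]
grip_width: 0.65
grip_force: 9.1
```

step_arm(
  commands=[
    {"travel": [0.02, 0, 0], "turn": [0, 0, 0]},
    {"travel": [0.03, 0, -0.03], "turn": [0, 0, 0]},
    {"travel": [0.04, 0, -0.08], "turn": [0, 0, 0]},
    {"travel": [0.05, 0, -0.12], "turn": [0, 0, 0]},
    {"travel": [0.05, 0, -0.12], "turn": [0, 0, 0]},
  ],
  gripper=0.65,
)

```text
time: 4.15
position: [0.53, -0.2612, 0.2057]
tool_rot: [2.36, 2.056, 0.005]
ft_force: [0.2, 0.5, 0.2]
grip_width: 0.652
grip_force: 0.0
```

```bash
python3 -c "
from h import *
T=pose();cv2.imwrite('pics/w2.png',ctrl.get_image('wrist')[:,:,::-1]);np.savez('w2',p=T[0],R=T[1]);print(w2b(T[0]))"
```

```text
[ 0.00578315 -0.00188767]
```

View pics/w2.png

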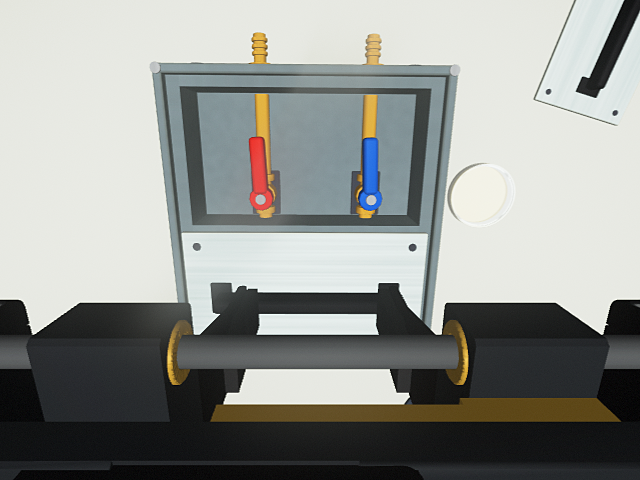

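The cover is at the right end and the well is open. The red valve is at box x -38, with its axis near (262,199) and handle tip near (257,139). Blue's axis is at (370,199).

```bash
python3 -c "
from h import *
f=np.load('w2.npz');T=f['p'],f['R']
for uv,z in(((262,199),.046),((257,139),.046),((370,199),.046),((371,139),.046),((152,66),.058),((458,68),.058),((310,234),.056)):
  w=ray('wrist',uv,z,T);print(w.round(4),w2b(w).round(4))
go(.0,.06,.13,90)"
```

```text
[ 0.4907 -0.2284  0.046 ] [-0.0376  0.0252]
[ 0.4954 -0.1809  0.046 ] [-0.0394  0.0729]
[ 0.5794 -0.2409  0.046 ] [0.0519 0.025 ]
[ 0.5848 -0.1933  0.046 ] [0.0508 0.0728]
[ 0.4318 -0.1211  0.058 ] [-0.1106  0.1235]
[ 0.6503 -0.1523  0.058 ] [0.1101 0.1224]
[ 0.5262 -0.261   0.056 ] [ 0.002  -0.0022]
now box [ 0.004  -0.0026] z 0.2023 travel [ 0.0629 -0.0045  0.072 ]
turn [ 0.34  0.25 -0.09]
```

```bash
python3 -c "
from h import *
go(-.006,.062,.045,90)
for t in range(10,96,10):
  a=np.radians(t);c,s=np.cos(a),np.sin(a);r=38-6*t/90;d=6+15*c+9.5*s
  print(t,-38-r*s+d*c,24+r*c+d*s)"
```

```text
now box [ 0.004  -0.0026] z 0.2023 travel [ 0.0653 -0.011   0.157 ]
turn [ 0.34  0.25 -0.09]
10 -22.40172844480091 64.6596563046668
20 -28.604008394489004 66.43971292327122
30 -35.44022690931728 67.04710506462308
40 -42.63536405756722 66.23485861866342
50 -49.82400620903266 63.840457452690046
60 -56.581243060694824 59.81634295108992
70 -62.46305867695754 54.2484453463686
80 -67.0515965074946 47.36004467886856
90 -70.0 39.5
```

step_arm(
  commands=[
    {"travel": [0.03, -0.01, 0.02], "turn": [0, 0, 0]},
    {"travel": [0.065, -0.01, 0.04], "turn": [0, 0, 0]},
    {"travel": [0.065, -0.01, 0.06], "turn": [0, 0, 0]},
    {"travel": [0.065, -0.01, 0.07], "turn": [0, 0, 0]},
    {"travel": [0.065, -0.01, 0.07], "turn": [0, 0, 0]},
  ],
  gripper=0,
)

```text
time: 4.7
position: [0.5233, -0.1961, 0.1262]
tool_rot: [-2.37, -2.057, 0.005]
ft_force: [-1.0, -0.2, 0.5]
grip_width: 0.281
grip_force: 0.0
```

```bash
python3 -c "
from h import *
go(-.006,.062,.045,90);print(ctrl.get_state()['grip_width'])"
```

```text
now box [-0.0097  0.0617] z 0.1262 travel [0.0003 0.0041 0.0812]
turn [-0.28 -0.   -0.23]
0.28084544566680447
```

step_arm(
  commands=[
    {"travel": [0, 0.003, 0], "turn": [0, 0, 0]},
    {"travel": [0, 0.003, 0], "turn": [0, 0, 0]},
    {"travel": [0, 0.003, 0.01], "turn": [0, 0, 0]},
    {"travel": [0, 0.003, 0.02], "turn": [0, 0, 0]},
    {"travel": [0, 0.003, 0.03], "turn": [0, 0, 0]},
  ],
)

```text
time: 5.2
position: [0.5282, -0.1955, 0.098]
tool_rot: [-2.371, -2.06, 0.001]
ft_force: [0.0, 0.9, -0.4]
grip_width: 0.006
grip_force: 0.0
```

step_arm(
  commands=[
    {"travel": [0, 0, 0.02], "turn": [0, 0, 0]},
    {"travel": [0, 0, 0.035], "turn": [0, 0, 0]},
    {"travel": [0, 0, 0.045], "turn": [0, 0, 0]},
    {"travel": [0, 0, 0.05], "turn": [0, 0, 0]},
    {"travel": [0, 0, 0.05], "turn": [0, 0, 0]},
  ],
)

```text
time: 5.7
position: [0.528, -0.1952, 0.0482]
tool_rot: [-2.37, -2.06, 0.001]
ft_force: [0.8, -0.5, -0.3]
grip_width: 0.003
grip_force: 0.0
```

```bash
python3 -c "
from h import *
go(-.022,.0647,.044,90)
T=pose();cv2.imwrite('pics/w3.png',ctrl.get_image('wrist')[:,:,::-1])"
```

```text
now box [-0.0051  0.0632] z 0.0482 travel [ 0.0014 -0.0169  0.0042]
turn [-0.07 -0.02 -0.15]
```

View pics/w3.png

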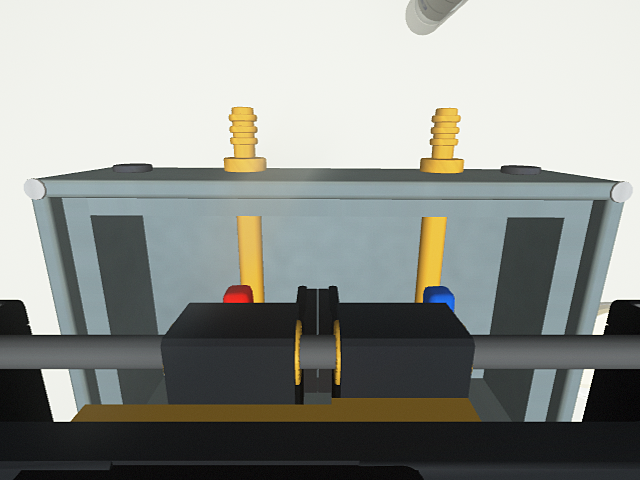

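The closed fingers stand between the red tip (238,294) and the blue tip (440,297), clear of both. Next I'll sweep the arc.

step_arm(
  commands=[
    {"travel": [0.0015, -0.017, 0.004], "turn": [0, 0, 0]},
    {"travel": [0.003, -0.0235, 0.004], "turn": [0, 0, 0]},
    {"travel": [0.004, -0.03, 0.004], "turn": [0, 0, 0]},
    {"travel": [0.003, -0.0375, 0.004], "turn": [0, 0, 0]},
    {"travel": [0.0005, -0.0445, 0.004], "turn": [0, 0, 0]},
  ],
)

```text
time: 6.25
position: [0.4878, -0.1891, 0.0468]
tool_rot: [2.365, 2.058, 0.007]
ft_force: [6.3, -0.9, -1.2]
grip_width: 0.002
grip_force: 2.6
```

```bash
python3 -c "
from h import *
go(-.0498,.0638,.044,90)
T=pose();cv2.imwrite('pics/w4.png',ctrl.get_image('wrist')[:,:,::-1])"
```

```text
now box [-0.0458  0.0637] z 0.0468 travel [ 0.0001 -0.004   0.0027]
turn [ 0.46  0.05 -0.11]
```

View pics/w4.png

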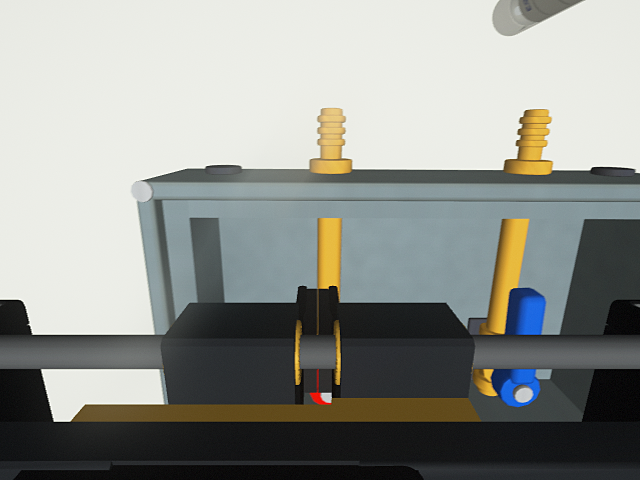

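step_arm(
  commands=[
    {"travel": [-0.004, -0.007, 0.001], "turn": [0, 0, 0]},
    {"travel": [-0.0095, -0.0125, 0.001], "turn": [0, 0, 0]},
    {"travel": [-0.0165, -0.017, 0.001], "turn": [0, 0, 0]},
    {"travel": [-0.0245, -0.02, 0.001], "turn": [0, 0, 0]},
    {"travel": [-0.029, -0.02, 0.001], "turn": [0, 0, 0]},
  ],
)

```text
time: 6.8
position: [0.4644, -0.2081, 0.0454]
tool_rot: [-2.367, -2.062, -0.015]
ft_force: [6.7, 20.6, 7.0]
grip_width: 0.002
grip_force: 10.7
```

step_arm(
  commands=[
    {"travel": [-0.003, 0, 0], "turn": [0, 0, 0]},
    {"travel": [-0.005, 0, 0], "turn": [0, 0, 0]},
    {"travel": [-0.006, 0, 0], "turn": [0, 0, 0]},
  ],
)

```text
time: 7.1
position: [0.4644, -0.2083, 0.0454]
tool_rot: [-2.358, -2.063, -0.019]
ft_force: [4.3, 27.5, 10.2]
grip_width: 0.005
grip_force: 13.6
```

```bash
python3 -c "
from h import *
go(-.07,.0395,.044,90)"
```

```text
now box [-0.0664  0.0415] z 0.0454 travel [-0.002  -0.0036  0.0014]
turn [ 0.13 -0.83  0.21]
```

step_arm(
  commands=[
    {"travel": [0.02, 0.0, 0], "turn": [0, 0, 0]},
    {"travel": [0.025, 0.005, -0.01], "turn": [0, 0, 0]},
    {"travel": [0.025, 0.01, -0.05], "turn": [0, 0, 0]},
    {"travel": [0.0, 0.02, -0.1], "turn": [0, 0, 0]},
    {"travel": [-0.03, 0.04, -0.14], "turn": [0, 0, 0]},
  ],
)

```text
time: 7.6
position: [0.4923, -0.25, 0.1794]
tool_rot: [2.368, 2.062, -0.001]
ft_force: [1.2, -0.6, -0.2]
grip_width: 0.006
grip_force: 0.0
```

step_arm(
  commands=[
    {"travel": [-0.02, 0.02, -0.02], "turn": [0, 0, 0]},
    {"travel": [-0.02, 0.02, -0.02], "turn": [0, 0, 0]},
    {"travel": [-0.02, 0.02, -0.02], "turn": [0, 0, 0]},
  ],
)

```text
time: 7.9
position: [0.5092, -0.2733, 0.1967]
tool_rot: [2.373, 2.059, -0.0]
ft_force: [0.9, 0.4, -1.3]
grip_width: 0.004
grip_force: 0.0
```

```bash
python3 -c "
from h import *
T=pose();cv2.imwrite('pics/w5.png',ctrl.get_image('wrist')[:,:,::-1]);np.savez('w5',p=T[0],R=T[1]);print(w2b(T[0]))
for x,y in((-38,24),(-88,24),(54,24)): print(proj([*b2w(x/1e3,y/1e3),.046],T))"
```

```text
[-0.01317391 -0.01671124]
(np.float64(284.9971768716196), np.float64(184.849295975187))
(np.float64(222.21075088081375), np.float64(185.1533324248961))
(np.float64(400.5362886309797), np.float64(184.28981037320358))
```

View pics/w5.png

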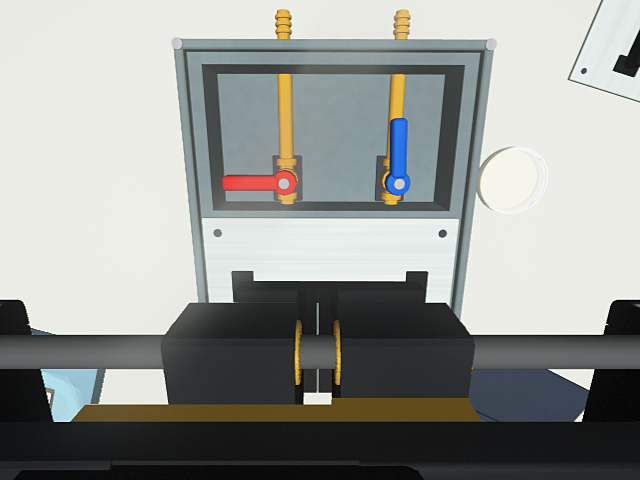

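The red handle lies across the pipe, from its axis (285,184) to its tip (224,183), and matches the predicted shut position at (222,185). Blue is unmoved and the cover is at the deck end.

```bash
python3 -c "
from h import *
print(ctrl.close_job())"
```

```text
the job is handed in; nothing more can be done
None
```

The cover is pushed against the deck end and the red handle is shut at its stop. The blue handle looked unmoved in the last picture, the robot came near neither the tubes nor the dish, and the job is handed in after about 8 s of robot time.

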